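Put the green bobbin away in its canister

ROBOT

A 6-joint arm with a two-finger parallel gripper is mounted at the origin on the work surface. World frame = base frame: x ahead of the robot, y to its left, z up, the work surface at z = 0. Lengths are in m, angles in rad, forces in N, time in s.
With the tool pointing down it reaches from about 0.25 to 0.725 m from the base axis. Payload 4 kg.
Tool frame: the origin (TCP) lies on the centre line of the jaws, within the pads' length; the fingertips stand 19 mm ahead of it and the grasp point (between the pads) is the TCP; z points along the fingers, y is the direction in which the jaws open and shut (so a half turn about z gives the same grasp; the last joint's range is limited). The gripper opens to 85 mm and grips with 20 to 120 N. Pads are 22 mm wide; open, the fingers measure 114 mm over their backs; the gripper's body (76 mm by 85 mm) begins 54 mm behind the grasp point. The pads swing forward as they close: fully open they stand 13 mm farther back than shut.
Start: joints at [1.269, 0.241, 0.005, 1.335, 0, 1.571], TCP at [0.149, 0.477, 0.219] pointing down, gripper open.
Joint ranges: [-2.72, 2.72], [-1.05, 1.87], [-1.09, 1.28], [-1.99, 2.15], [-1.42, 1.44], [-3.14, 3.14]. Speed limits (rad/s): [2.79, 2.79, 3.14, 3.14, 3.14, 3.14].

INTERFACE

Orientations are given as a 3x3 rotation matrix whose columns are the frame's x, y, z axes.
In Python, from rig import bot gives the robot as it stands.
- The arm moves only by the shell command python3 -m handwheel 'ROWS'. ROWS is JSON, a list that holds one entry, the list of rows, each a list of 5 numbers: the shift along the tool's x, y, z in mm, then the turn about the tool's z in rad, then the finger opening in mm, from 0 to 85.4. In form: [[[tx, ty, tz, twist, fingers], ...]]. A call has 1 to 12 rows; each row shifts and turns the commanded pose from where the row before left it, along the tool's axes as they then stand; what a row does not reach is not made up. A row lasts 1/8 s, in which the tool goes at most 62.5 mm and 10.7 degrees, less where a joint would pass 70% of its speed; a pose out of reach is approached as far as the arm can. A call is refused whole if a number of a shift passes 62.5 or a number of a turn 0.188, either way. A call with a gripper value outside its range is refused whole. The fingers move at their own pace and stop on an object; the grip force is fixed at half the most. Time passes only in rows, so rows that do not move let the fingers close. It gives the time, the measured TCP pose, the force and the opening at its end, in the units of the state.
- bot.get_state(): the state, without advancing time (a new reading comes with each control period).
- bot.read_camera(name): name is "scene" or "top" or "wrist"; returns a dict with "pixels" (420x560x3 uint8, blue, green, red), "camera_matrix" (3x3 intrinsics, pixels), "dist_coeffs" ([k1, k2, p1, p2, k3] as OpenCV has them; the pictures are not rectified), "world_from_camera" (4x4, takes a point from camera to world coordinates); the wrist camera has in their place "mount" (4x4, takes a point from camera to tool coordinates, whose origin is the TCP and whose axes are the flange's). Camera axes: x right, y down, z forward; pixel columns grow to the right and rows downward; lengths in m; the calibration is good to about 2 mm. A picture is of the moment at which its call begins: read the wrist's pose just before it. There is no depth.
- bot.sign_off(): hands the job in, once; it reports no verdict.
Trained networks look in a picture, given as the dict that the camera call returned (one of the last four; its "shot" number tells which), for a name from the list of things; names that differ only in an ending like _2 or _b are one class to them, and where a whole thing is asked for, a point or a joint stands for the part that bears it (a point fixed in the world has none). Each returns a list of dicts, best first, with "p" (0 to 1); they miss things now and then, are a little off and sometimes report something else, mostly with a low value. They report only what shows in the picture. A call takes as long as a camera call. They do not tell look-alikes from the thing itself.
- bot.recognise(label, picture): "point" ([x, y, z] in m, in world coordinates, good to about 4 mm: the middle of the surface that is visible of it).
- bot.landmark_of(label, picture): "point" ([x, y, z] in m, in world coordinates, good to about 4 mm: a listed point, or the origin of a listed thing).
The state is a dict: "t": time; "joint_positions": joint angles; "dq": joint speeds; "joint_efforts": joint torques, N m; "position": TCP position; "tcp_rot": TCP orientation; "ft_force": force on the tool from outside, world axes, zero at the start; "torque": the same for the moment, N m; "opening": finger opening in m.
Only numpy, scipy, OpenCV 4.12 (cv2) and the standard library are available. Lean on these libraries where they do the work, as an engineer would, in place of code of your own. Each camera call takes 0.05 s, during which the arm holds its last target.

TASK

Put the green bobbin of net twine away: lift the lid off the canister by its knob and lay it flat, knob up, centrally on the round cork mat, wholly on it; then slide the green bobbin up off its spindle and stand it upright on the floor of the open canister. Set both down rather than dropping them, keep canister and stand upright where they are, and leave the lid on the mat and everything else undisturbed.

Things in the scene. Friction and masses are not known exactly. Their poses are not given: they have to be found in the camera images.
- canister: open-topped round aluminium canister with a blue band, loose on the table, 150 mm outside diameter, 100 mm tall, walls 4 mm (clear inside diameter 138 mm), floor 5 mm thick; origin at the centre of its underside, z up; two flat wire loops on its sides are only for looks
- lid: loose round lid lying on the canister at the start: blue plate 160 mm in diameter, its top 16 mm above the origin; below the plate a round 128 mm plug, 8 mm deep, sits loosely in the canister mouth. Origin at the centre of the plug's underside (92 mm above the canister's underside when closed), z up along the knob. 0.25 to 0.5 kg
- lid_knob (a point): centre of the lid's upright black cylindrical knob: 32 mm in diameter, from 24 to 58 mm above the lid's origin (8 to 42 mm above the lid plate), this point 42 mm above the lid's origin; z up
- mat: round cork mat fixed on the table, 220 mm in diameter, 4 mm thick; origin at the centre of its underside (at table height). A lid lying on it has its origin 4 mm above the table
- stand: bobbin stand, loose, 1 kg: grey round base 110 mm in diameter, 14 mm thick, with an upright steel spindle 14 mm in diameter whose tip is 120 mm above the table; origin at the centre of its underside, z up
- bobbin: green wound bobbin (rigid), standing on the base of the stand with the spindle through it at the start: 56 mm in diameter, body 88 mm tall (card tube 90 mm), bore 22 mm right through; origin at the centre of its underside, z up along its axis. 0.17 to 0.35 kg. The spindle's tip stands 16 mm above its top
- stand_b: bystander: second bobbin stand, the same as stand, carrying bobbin_b; origin at the centre of its underside
- bobbin_b: bystander: straw-coloured jute bobbin on stand_b, otherwise the same as bobbin; origin at the centre of its underside
- jar: bystander: closed dark red ink jar with black cap, 70 mm across, 90 mm tall; origin at the centre of its underside
- cup: bystander: white cup with brushes standing in it, 80 mm across, cup 100 mm tall, brushes up to 210 mm above the table; origin at the centre of its underside
- tape: bystander: roll of black tape lying flat, 100 mm across, 48 mm tall; origin at the centre of its underside
- tube_a: bystander: white and blue ink tube lying flat, 115 mm long, 36 mm wide, 22 mm tall; origin near its middle at table height, length along its x
- tube_b: bystander: white and red ink tube lying flat, 115 mm long, 36 mm wide, 22 mm tall; origin near its middle at table height, length along its x
- brayer: bystander: ink roller with wooden handle lying flat, 190 mm long along its x, 100 mm wide, 40 mm tall; origin near its middle at table height
- scraper: bystander: spatula-like scraper lying flat along its x, about 250 mm long; origin on its underside
Mind the look-alikes: they are no part of the job. Leave any yellow look-alike of the stand alone. There is more than one size of the bobbin; the job needs the smaller.

How it is judged:
By the outcome, as a careful person would: the job done as asked, in the order asked, and still so for the second after the job is handed in, with the robot touching nothing.
It also fails if it takes over 67 s, if anything falls off the work surface, if the arm or the gripper's body presses on something with over 40 N, if the wrist force passes 120 N, or if a joint passes its speed limit or range.

## Working session

There is one attempt and no reset: what is moved stays moved. The work goes in short steps, Python scripts to look and compute and a shell command to move; the robot and the scene stay as the last step left them, time stands still between calls to the robot, and variables do not carry over. Pictures are saved under pics/ and viewed, and the job is handed in when it is done.

```bash
ls; mkdir -p pics; python3 - <<'E'
from rig import bot
import cv2,numpy as np
s=bot.get_state();print({k:np.round(v,3).tolist() for k,v in s.items()})
for n in("scene","top"):
    p=bot.read_camera(n);cv2.imwrite(f"pics/{n}0.png",p["pixels"])
    print(n,p["camera_matrix"],p["dist_coeffs"],p["world_from_camera"])
    for l in("canister","lid","lid_knob","mat","stand","bobbin"):
        for f in("landmark_of",):
            print(l,[(round(d["p"],2),np.round(d["point"],3).tolist()) for d in getattr(bot,f)(l,p)])
E
```

```text
pics
{'t': 0.0, 'joint_positions': [1.269, 0.241, 0.004, 1.335, 0.0, 1.571], 'dq': [0.002, -0.001, -0.001, -0.002, 0.0, -0.0], 'joint_efforts': [-0.0, -37.232, 25.241, 0.017, 0.0, -0.0], 'position': [0.148, 0.477, 0.219], 'tcp_rot': [[-0.955, 0.297, -0.001], [0.297, 0.955, -0.002], [0.0, -0.002, -1.0]], 'ft_force': [0.878, -0.262, 0.476], 'torque': [-0.029, -0.022, 0.024], 'opening': 0.086}
scene [[443.67099891   0.         279.84933722]
 [  0.         443.67099891 211.54541057]
 [  0.           0.           1.        ]] [-0.0933575  0.         0.         0.         0.       ] [[-0.08650323  0.60881169 -0.7885845   1.64287312]
 [ 0.99622546  0.0471301  -0.07289436  0.07925968]
 [-0.00721287 -0.79191356 -0.61059061  0.9469209 ]
 [ 0.          0.          0.          1.        ]]
canister [(0.92, [0.518, -0.022, 0.003])]
lid [(0.97, [0.52, -0.029, 0.093])]
lid_knob [(0.55, [0.519, -0.026, 0.134])]
mat [(0.55, [0.58, -0.282, -0.001])]
stand [(0.96, [0.756, 0.16, -0.004]), (0.89, [0.362, 0.292, -0.002]), (0.69, [0.519, 0.284, 0.003])]
bobbin [(0.83, [0.758, 0.158, 0.013]), (0.74, [0.455, 0.414, 0.001]), (0.68, [0.516, 0.288, 0.012])]
top [[478.92930163   0.         274.93931516]
 [  0.         478.92930163 220.57668903]
 [  0.           0.           1.        ]] [0.00303242 0.         0.         0.         0.        ] [[ 0.00838798 -0.9869264   0.16095314  0.30332921]
 [-0.9998478  -0.01074007 -0.01374905  0.00649301]
 [ 0.01529794 -0.16081332 -0.98686628  1.59896698]
 [ 0.          0.          0.          1.        ]]
canister [(0.72, [0.38, 0.532, -0.002])]
lid [(0.87, [0.515, -0.028, 0.095]), (0.71, [0.516, 0.281, -0.002])]
lid_knob [(0.74, [0.521, -0.026, 0.136])]
mat [(0.88, [0.578, -0.285, -0.004]), (0.18, [0.518, -0.03, 0.093])]
stand [(0.89, [0.519, 0.28, 0.002]), (0.68, [0.759, 0.156, -0.006])]
bobbin [(0.94, [0.46, 0.416, 0.001]), (0.77, [0.515, 0.287, 0.014]), (0.61, [0.761, 0.157, 0.013])]
```

View pics/scene0.png

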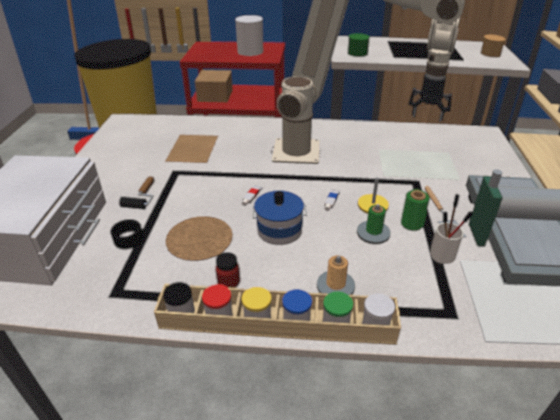

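View pics/top0.png

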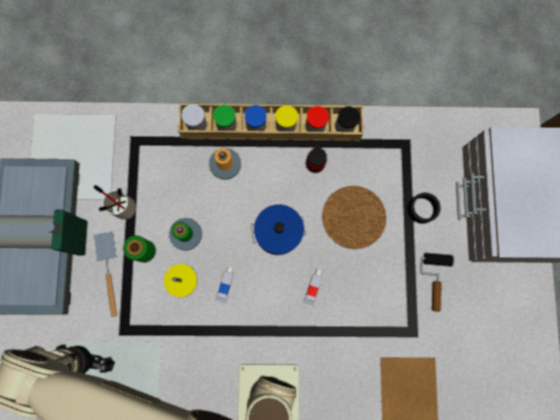

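```bash
cat > h.py <<'E'
from rig import bot
import cv2,numpy as np
def plane(p,uv,z,T=None):
    K,d=np.array(p["camera_matrix"]),np.array(p["dist_coeffs"])
    T=np.array(p["world_from_camera"]) if T is None else T
    n=cv2.undistortPoints(np.array(uv,float).reshape(-1,1,2),K,d).reshape(-1,2)
    r=np.c_[n,np.ones(len(n))]@T[:3,:3].T
    o=T[:3,3]; return o+r*((z-o[2])/r[:,2])[:,None]
def proj(p,X,T=None):
    T=np.array(p["world_from_camera"]) if T is None else T
    I=np.linalg.inv(T)
    return cv2.projectPoints(np.array(X,float).reshape(-1,1,3),cv2.Rodrigues(I[:3,:3])[0],I[:3,3],np.array(p["camera_matrix"]),np.array(p["dist_coeffs"]))[0].reshape(-1,2)
def wristT(s,p):
    T=np.eye(4);T[:3,:3]=s["tcp_rot"];T[:3,3]=s["position"];return T@np.array(p["mount"])
def circ(P):
    P=np.asarray(P)[:,:2]
    for _ in range(4):
        A=np.c_[2*P,np.ones(len(P))];x=np.linalg.lstsq(A,(P**2).sum(1),rcond=None)[0]
        r=np.sqrt(x[2]+x[0]**2+x[1]**2);e=abs(np.hypot(*(P-x[:2]).T)-r)
        k=e<max(.002,2*np.median(e)); P=P[k]
    return x[:2],r,len(P)
def blob(p,lo,hi,seed,T=None,z=0,win=60):
    hsv=cv2.cvtColor(p["pixels"],cv2.COLOR_BGR2HSV);m=cv2.inRange(hsv,np.array(lo),np.array(hi))
    w=np.zeros_like(m);w[max(0,seed[1]-win):seed[1]+win,max(0,seed[0]-win):seed[0]+win]=255;m&=w
    m=cv2.morphologyEx(m,cv2.MORPH_OPEN,np.ones((3,3)))
    c=max(cv2.findContours(m,cv2.RETR_EXTERNAL,cv2.CHAIN_APPROX_NONE)[0],key=cv2.contourArea)
    return circ(plane(p,c.reshape(-1,2),z,T))
E
python3 - <<'E'
from h import *
P={n:bot.read_camera(n) for n in("scene","top")}
t=P["top"];s=P["scene"]
print("lid top",blob(t,(100,120,40),(130,255,255),(279,229),z=.108,win=35))
print("mat top",blob(t,(5,60,60),(22,200,255),(354,217),z=.004,win=45))
print("mat scene",blob(s,(5,60,60),(22,200,255),(199,238),z=.004,win=45))
print("bob",blob(t,(40,90,30),(85,255,255),(181,231),z=.1,win=16))
a=cv2.resize(t["pixels"][205:305,115:205],None,fx=4,fy=4,interpolation=2)
b=cv2.resize(s["pixels"][170:270,340:440],None,fx=4,fy=4,interpolation=2)
cv2.imwrite("pics/c1.png",np.hstack([a,b]))
def two(a,b):
    def ray(p,uv):
        A=plane(p,[uv],0)[0];B=plane(p,[uv],.3)[0];return A,B-A
    A,d=ray(t,a);B,e=ray(s,b);x=np.linalg.lstsq(np.c_[d,-e],B-A,rcond=None)[0];return (A+d*x[0]+B+e*x[1])/2
print(t["pixels"].shape)
E
```

```text
lid top (array([ 0.52061478, -0.02587947]), np.float64(0.07621956258565409), 127)
mat top (array([ 0.57978019, -0.28250359]), np.float64(0.10692611146582245), 176)
mat scene (array([ 0.58003373, -0.28523035]), np.float64(0.10594561133361405), 129)
bob (array([0.50842604, 0.27718339]), np.float64(0.030070271087791704), 60)
(420, 560, 3)
```

View pics/c1.png

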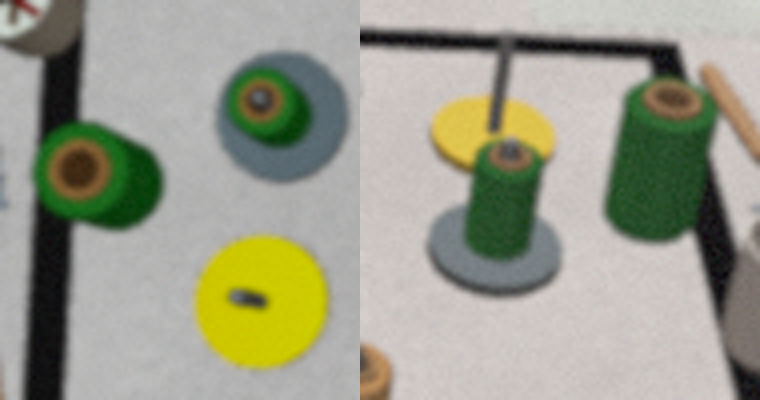

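Candidates for the bobbin in the top view: a small green one on the grey stand's spindle at (181,231), a larger green one standing free at (139,248), and straw-coloured jute at (225,158). The small one fits: it is green, smaller, and on the grey stand. The crop confirms it, with a spindle tip showing in its bore. The yellow stand at (180,281) is left alone.

First I align the tool with the world axes and move above the lid.

```bash
python3 -m handwheel '[[[0,0,0,-0.1,85],[0,0,0,-0.1,85],[0,0,0,-0.102,85],[-31,-42,0,0,85],[-31,-42,0,0,85],[-31,-42,0,0,85],[-31,-42,0,0,85],[-31,-42,0,0,85],[-31,-42,0,0,85],[-31,-42,0,0,85],[-31,-42,0,0,85],[-31,-42,0,0,85]]]'; python3 -m handwheel '[[[-31,-42,0,0,85],[-31,-42,0,0,85],[-31,-42,0,0,85],[0,0,0,0,85],[0,0,0,0,85]]]'
python3 - <<'E'
from h import *
s=bot.get_state();p=bot.read_camera("wrist");cv2.imwrite("pics/w1.png",p["pixels"])
T=wristT(s,p);print(np.round(s["position"],4),np.round(s["tcp_rot"],3).tolist(),s["t"],np.round(s["joint_positions"],2))
for q in [(.521,-.026,.150),(.521,-.026,.108)]:print(proj(p,[q],T))
E
```

```text
t: 2.3
position: [0.4287, 0.098, 0.2197]
tcp_rot: [[-1.0, -0.0, 0.001], [-0.0, 1.0, 0.0], [-0.001, 0.0, -1.0]]
ft_force: [-0.8, 0.0, -0.1]
opening: 0.0851
t: 2.92
position: [0.5202, -0.0265, 0.2191]
tcp_rot: [[-1.0, 0.0, -0.001], [0.0, 1.0, 0.0], [0.001, 0.0, -1.0]]
ft_force: [-0.2, -0.2, 0.2]
opening: 0.0848
[ 0.5202 -0.0265  0.2191] [[-1.0, 0.0, -0.001], [0.0, 1.0, 0.0], [0.001, 0.0, -1.0]] 2.925 [-0.05  0.28  0.06  1.35  0.   -0.05]
[[282.89593575 218.73449156]]
[[282.62904669 203.53800435]]
```

View pics/w1.png

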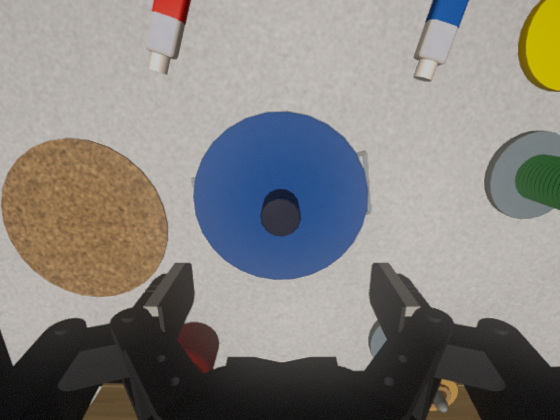

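The wrist view shows the lid centred at about (281,195), the knob top at (281,215), the mat at (85,217), and the jaws at the bottom straddling. I'll fit these.

```bash
python3 - <<'E'
from h import *
s=bot.get_state();p=bot.read_camera("wrist");T=wristT(s,p)
print("lid",blob(p,(100,120,40),(130,255,255),(281,195),T,.108,100))
print("mat",blob(p,(5,60,60),(22,220,255),(85,217),T,.004,90))
print("knob",plane(p,[(281,216)],.15,T))
hsv=cv2.cvtColor(p["pixels"],cv2.COLOR_BGR2HSV);m=((hsv[...,2]<75)).astype(np.uint8);m[:170]=0;m[245:]=0;m[:,:240]=0;m[:,320:]=0
c=max(cv2.findContours(m,0,1)[0],key=cv2.contourArea);print(cv2.boundingRect(c))
E
```

```text
lid (array([ 0.51939083, -0.02812196]), np.float64(0.07719019567474224), 478)
mat (array([ 0.57785747, -0.28383338]), np.float64(0.10829716054653005), 456)
knob [[ 0.51871354 -0.02693629  0.15      ]]
(260, 189, 40, 47)
```

```bash
python3 -m handwheel '[[[1,-1,20,0,85],[0,0,20,0,85],[0,0,20,0,85],[0,0,12,0,85],[0,0,10,0,85],[0,0,0,0,85],[0,0,0,0,20],[0,0,0,0,20],[0,0,0,0,20],[0,0,0,0,20],[0,0,0,0,20],[0,0,0,0,20]]]'; python3 -m handwheel '[[[0,0,0,0,20],[0,0,0,0,20],[0,0,-3,0,20],[0,0,-5,0,20],[0,0,-10,0,20],[0,0,-20,0,20],[0,0,-20,0,20],[0,0,-20,0,20],[0,0,-10,0,20],[0,0,0,0,20],[0,0,0,0,20]]]'
python3 - <<'E'
from h import *
s=bot.get_state();print(s["t"],s["position"],s["opening"],s["ft_force"])
a=bot.read_camera("wrist");cv2.imwrite("pics/w2.png",a["pixels"]);p=bot.read_camera("scene");cv2.imwrite("pics/s2.png",cv2.resize(p["pixels"][130:330,140:420],None,fx=2.5,fy=2.5))
E
```

```text
t: 4.53
position: [0.5204, -0.0275, 0.1383]
tcp_rot: [[-1.0, -0.0, 0.002], [-0.0, 1.0, -0.0], [-0.002, -0.0, -1.0]]
ft_force: [0.5, 0.8, 5.0]
opening: 0.0201
t: 5.9
position: [0.5192, -0.0275, 0.2247]
tcp_rot: [[-1.0, -0.0, -0.001], [-0.0, 1.0, 0.0], [0.001, 0.0, -1.0]]
ft_force: [0.5, -0.1, -0.1]
opening: 0.0203
5.9 [ 0.51924341 -0.0275001   0.22465059] 0.020254331220774843 [ 0.45835502 -0.07059078 -0.12246891]
```

View pics/s2.png

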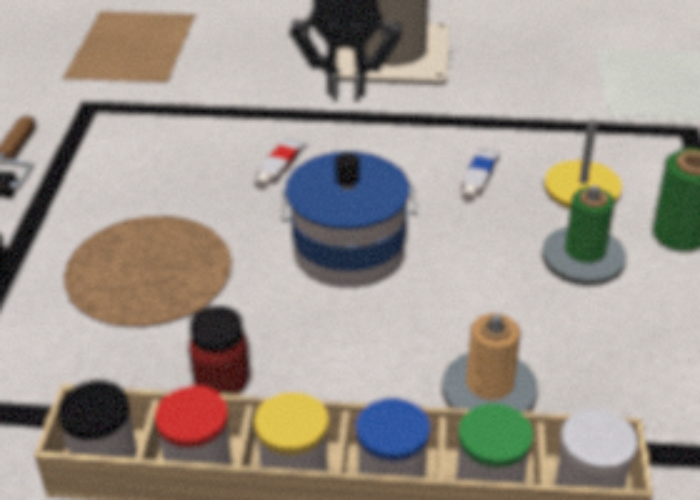

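View pics/w2.png

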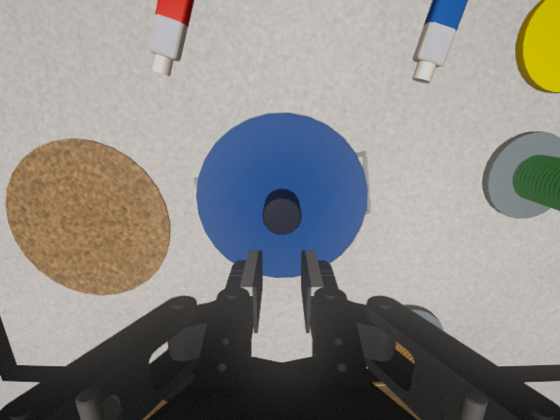

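The fingers closed to the commanded 20 mm, so the knob (still at (282,215), lid in place) was not held. I'll check the geometry against the visible fingertips.

```bash
python3 - <<'E'
from h import *
s=bot.get_state();p=bot.read_camera("wrist");T=wristT(s,p)
R=np.array(s["tcp_rot"]);t=np.array(s["position"])
print(np.round(p["mount"],4))
for q in [(0,0,0),(0,.01,0),(0,-.01,0),(0,.01,.019),(0,-.01,.019),(.011,.01,.019),(-.011,.01,.019),(.011,-.01,.019),(-.011,-.01,.019)]:
    print(q,np.round(proj(p,[R@np.array(q)+t],T),0))
sc=bot.read_camera("scene");
for q in [(0,.01,.019),(0,-.01,.019)]:print(np.round(proj(sc,[R@np.array(q)+t]),1))
print(np.round(proj(sc,[(.5195,-.027,.150)]),1))
cv2.imwrite("pics/s3.png",cv2.resize(sc["pixels"][100:240,200:360],None,fx=5,fy=4.2,interpolation=2)[:590])
E
```

```text
[[-3.000e-04 -9.551e-01 -2.963e-01  7.640e-02]
 [ 1.000e+00 -4.000e-04  3.000e-04 -8.000e-04]
 [-4.000e-04 -2.963e-01  9.551e-01 -1.537e-01]
 [ 0.000e+00  0.000e+00  0.000e+00  1.000e+00]]
(0, 0, 0) [[283. 258.]]
(0, 0.01, 0) [[301. 258.]]
(0, -0.01, 0) [[265. 258.]]
(0, 0.01, 0.019) [[299. 244.]]
(0, -0.01, 0.019) [[266. 244.]]
(0.011, 0.01, 0.019) [[299. 227.]]
(-0.011, 0.01, 0.019) [[299. 260.]]
(0.011, -0.01, 0.019) [[266. 227.]]
(-0.011, -0.01, 0.019) [[267. 260.]]
[[281.9 178.1]]
[[275.3 177.8]]
[[278.9 193. ]]
```

View pics/s3.png

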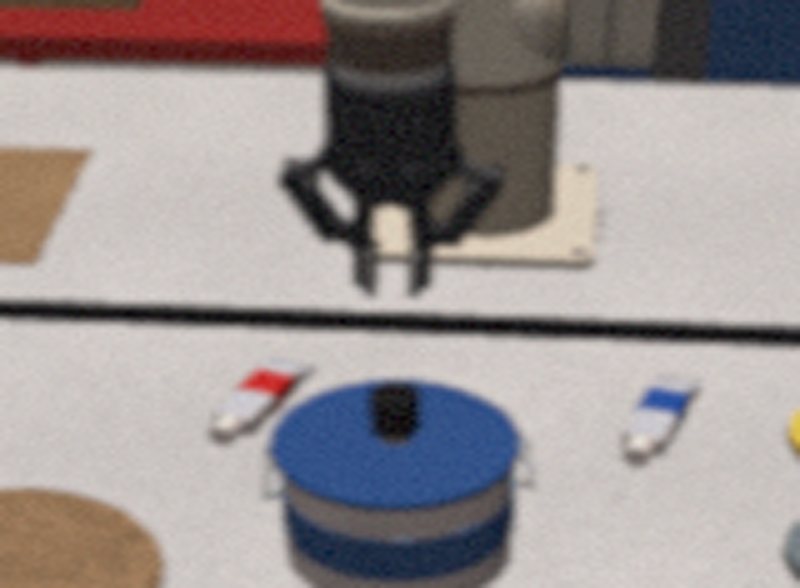

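```bash
python3 - <<'E'
from h import *
s=bot.get_state();w=bot.read_camera("wrist");tp=bot.read_camera("top");sc=bot.read_camera("scene")
t=np.array(s["position"]);print(t,s["joint_positions"])
print("body front edge",proj(sc,[t+[.038,0,.054],t+[.038,.0425,.054],t+[.038,-.0425,.054]]))
for dz in(-.019,0,.011):print(dz,proj(sc,[t+[0,.01,dz],t+[0,-.01,dz]]).round(1).tolist(),proj(tp,[t+[0,.01,dz],t+[0,-.01,dz]]).round(1).tolist())
print(proj(tp,[(.5195,-.027,.150)]))
cv2.imwrite("pics/w4.png",cv2.resize(w["pixels"][200:350,200:370],None,fx=4,fy=4,interpolation=2)[:600])
cv2.imwrite("pics/t4.png",cv2.resize(tp["pixels"][150:290,200:360],None,fx=4,fy=4,interpolation=2))
cv2.imwrite("pics/s4.png",cv2.resize(sc["pixels"][100:200,220:340],None,fx=6,fy=6,interpolation=2))
E
```

```text
[ 0.51928366 -0.0274995   0.22462851] [-5.29175011e-02  2.79566553e-01  7.04697262e-02  1.36324638e+00
  1.70111083e-05 -5.31207874e-02]
body front edge [[277.1910873  163.90568383]
 [291.97310424 164.49090813]
 [262.48331319 163.33322683]]
-0.019 [[281.9, 178.1], [275.3, 177.8]] [[276.5, 224.4], [283.3, 224.5]]
0 [[281.8, 172.8], [275.2, 172.5]] [[276.6, 223.4], [283.5, 223.5]]
0.011 [[281.8, 169.7], [275.2, 169.4]] [[276.7, 222.8], [283.6, 222.9]]
[[279.23275483 227.12335953]]
```

View pics/w4.png

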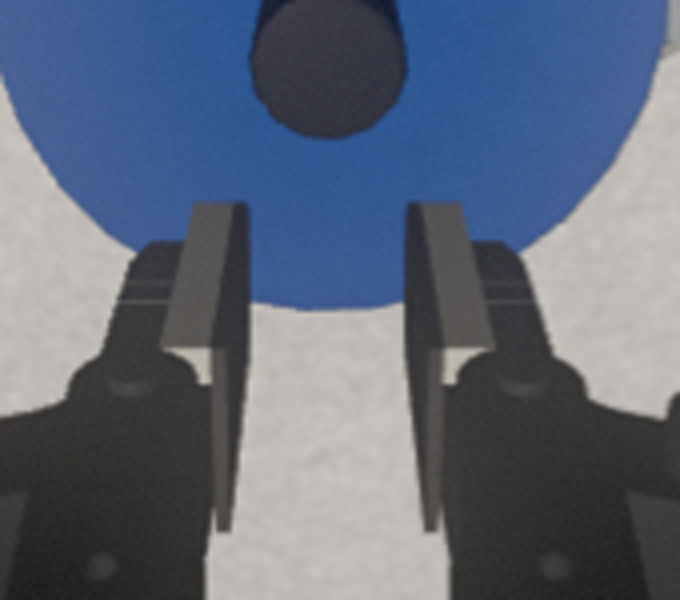

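View pics/t4.png

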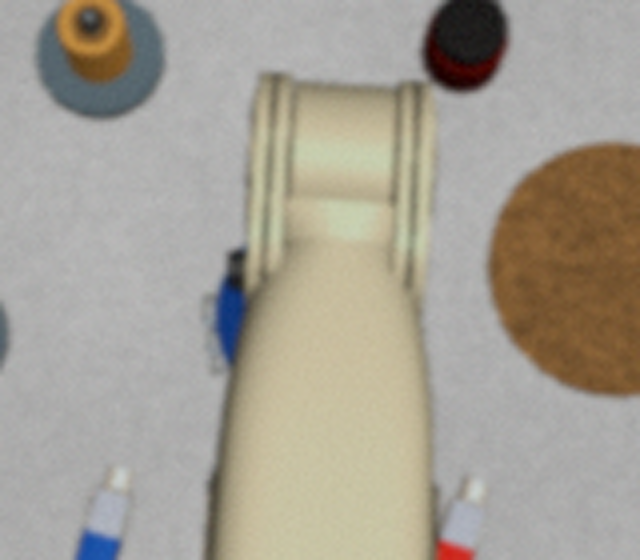

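View pics/s4.png

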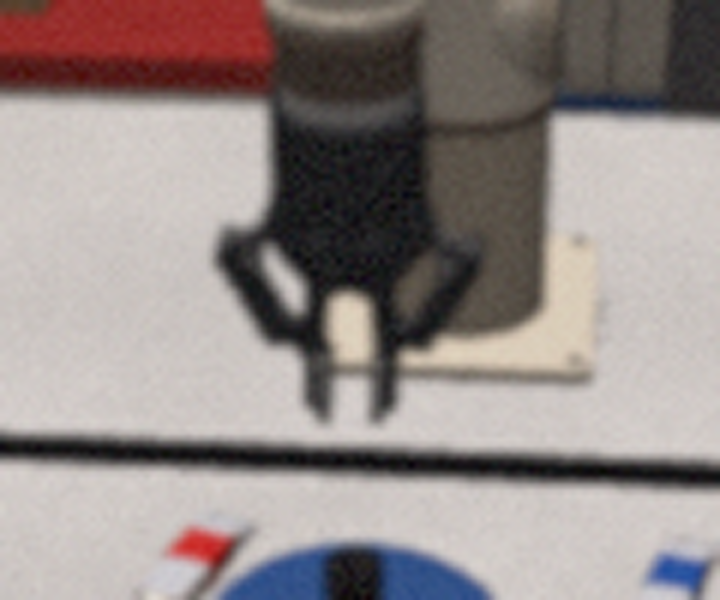

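```bash
python3 - <<'E'
from h import *
w=bot.read_camera("wrist");M=np.array(w["mount"])
for z in(.019,.01,0,-.005,-.01,-.015,-.02):print(z,proj(w,[(.011,-.0101,z),(.011,.0101,z)],M).round(1).tolist())
E
```

```text
0.019 [[265.9, 227.4], [299.4, 227.4]]
0.01 [[265.2, 232.9], [300.3, 232.9]]
0 [[264.2, 239.8], [301.4, 239.7]]
-0.005 [[263.7, 243.5], [301.9, 243.5]]
-0.01 [[263.2, 247.4], [302.6, 247.4]]
-0.015 [[262.7, 251.6], [303.2, 251.6]]
-0.02 [[262.1, 256.1], [304.0, 256.1]]
```

Both cameras show the real fingertips about 31 mm higher than the reported TCP implies: tip at about −13 mm in tool z by wrist camera, −11 mm by scene camera, against +19 mm stated. So the fingers closed just above the knob. I'll grip that much lower and check on the way.

```bash
python3 -m handwheel '[[[0,0,0,0,85],[0,0,0,0,85],[0,0,0,0,85],[0,0,0,0,85],[0,0,0,0,85],[0,0,25,0,85],[0,0,25,0,85],[0,0,25,0,85],[0,0,15,0,85],[0,0,10,0,85],[0,0,0,0,85]]]'
python3 - <<'E'
from h import *
w=bot.read_camera("wrist");cv2.imwrite("pics/w5.png",w["pixels"])
sc=bot.read_camera("scene");cv2.imwrite("pics/s5.png",cv2.resize(sc["pixels"][140:240,220:340],None,fx=6,fy=6,interpolation=2))
E
```

```text
t: 7.68
position: [0.5195, -0.0275, 0.1251]
tcp_rot: [[-1.0, -0.0, -0.001], [-0.0, 1.0, 0.0], [0.001, 0.0, -1.0]]
ft_force: [-0.4, 0.5, 0.1]
opening: 0.0853
```

View pics/s5.png

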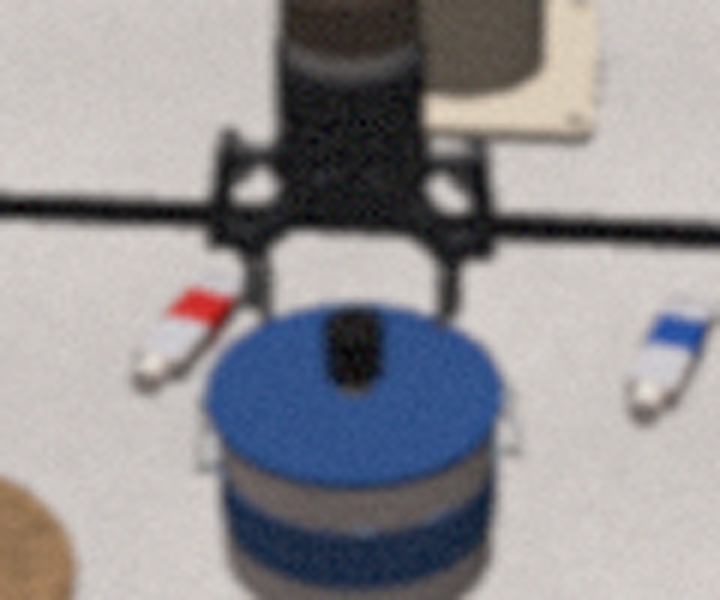

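View pics/w5.png

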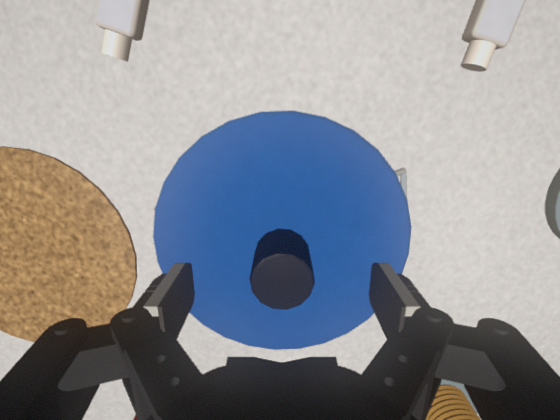

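Tips are now level with the knob top in both views (scene crop row about 320, predicted 318), and the fingers straddle it centrally. Going down 19 mm and closing.

```bash
python3 -m handwheel '[[[0,0,10,0,85],[0,0,9,0,85],[0,0,0,0,85],[0,0,0,0,20],[0,0,0,0,20],[0,0,0,0,20],[0,0,0,0,20],[0,0,0,0,20],[0,0,0,0,20],[0,0,0,0,20]]]'
python3 - <<'E'
from h import *
sc=bot.read_camera("scene");cv2.imwrite("pics/s6.png",cv2.resize(sc["pixels"][140:240,220:340],None,fx=6,fy=6,interpolation=2))
E
```

```text
t: 9.02
position: [0.5201, -0.0274, 0.1069]
tcp_rot: [[-1.0, -0.0, 0.001], [-0.0, 1.0, 0.0], [-0.001, 0.0, -1.0]]
ft_force: [-0.9, 2.2, 4.9]
opening: 0.0305
```

View pics/s6.png

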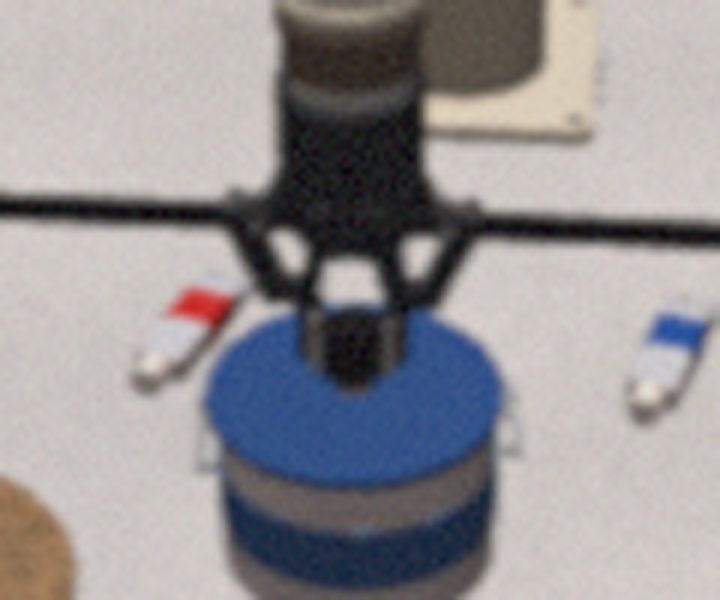

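```bash
python3 -m handwheel '[[[0,0,-3,0,20],[0,0,-5,0,20],[0,0,-8,0,20],[0,0,-12,0,20],[0,0,-15,0,20],[0,0,-15,0,20],[0,0,-12,0,20],[0,0,-5,0,20],[0,0,0,0,20],[0,0,0,0,20]]]'
python3 - <<'E'
from h import *
sc=bot.read_camera("scene");cv2.imwrite("pics/s7.png",cv2.resize(sc["pixels"][130:260,200:340],None,fx=5,fy=4.5,interpolation=2))
E
```

```text
t: 10.32
position: [0.5193, -0.0275, 0.1808]
tcp_rot: [[-1.0, -0.0, -0.001], [-0.0, 1.0, 0.0], [0.001, 0.0, -1.0]]
ft_force: [-0.3, -0.1, -2.3]
opening: 0.0303
```

View pics/s7.png

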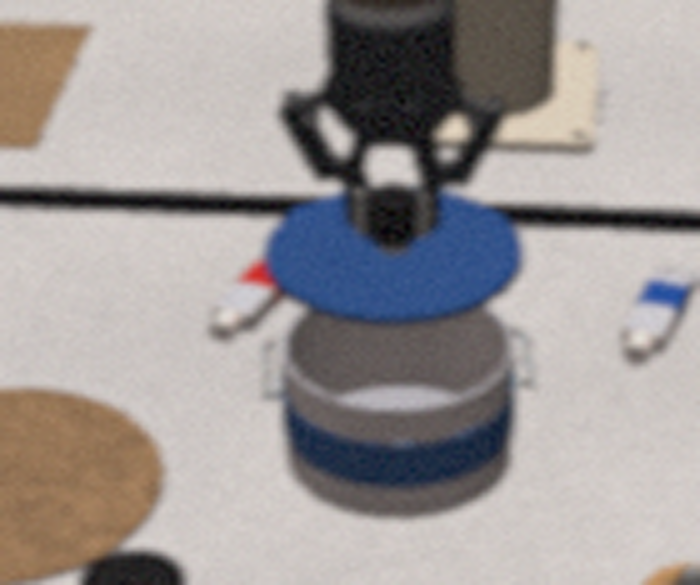

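```bash
python3 -m handwheel '[[[-4,-16,0,0,20],[-7,-30,0,0,20],[-8,-35,0,0,20],[-8,-35,0,0,20],[-8,-35,0,0,20],[-8,-35,0,0,20],[-7,-30,0,0,20],[-6,-24,0,0,20],[-4,-16,0,0,20],[0,0,0,0,20],[0,0,0,0,20]]]'
python3 - <<'E'
from h import *
s=bot.get_state();p=bot.read_camera("wrist");T=wristT(s,p);cv2.imwrite("pics/w8.png",p["pixels"])
sc=bot.read_camera("scene");cv2.imwrite("pics/s8.png",sc["pixels"])
tp=bot.read_camera("top");cv2.imwrite("pics/t8.png",tp["pixels"])
zl=s["position"][2]-.0748+.0  # lid top offset
print(s["position"],s["opening"])
E
```

```text
t: 11.75
position: [0.5795, -0.2829, 0.1812]
tcp_rot: [[-1.0, -0.001, -0.001], [-0.001, 1.0, 0.001], [0.001, 0.001, -1.0]]
ft_force: [-0.5, 0.4, -2.8]
opening: 0.0302
[ 0.57948066 -0.28287681  0.18117   ] 0.030168494383423755
```

View pics/w8.png

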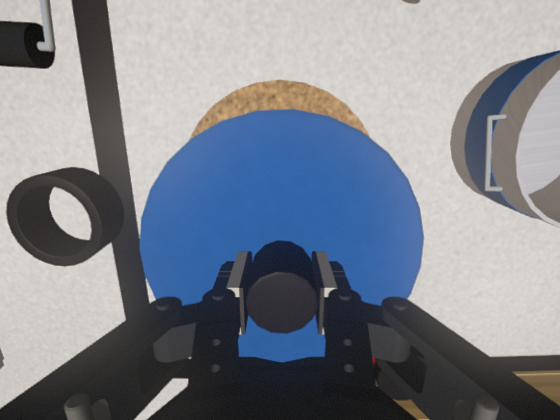

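View pics/s8.png

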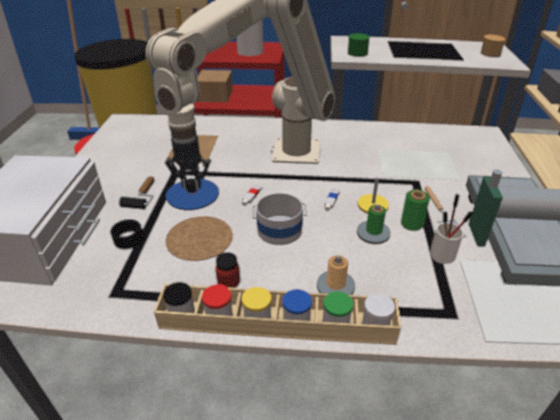

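View pics/t8.png

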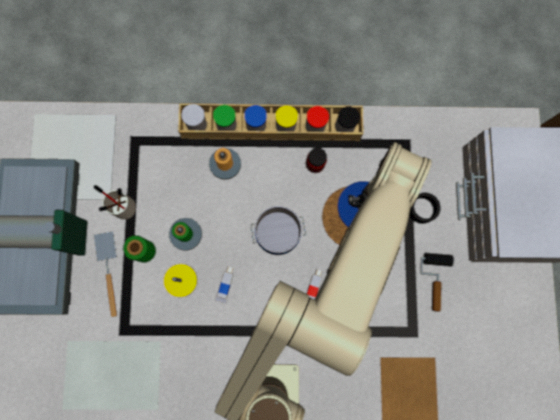

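```bash
python3 - <<'E'
from h import *
s=bot.get_state();p=bot.read_camera("wrist");T=wristT(s,p)
hsv=cv2.cvtColor(p["pixels"],cv2.COLOR_BGR2HSV);m=cv2.inRange(hsv,(100,120,40),(130,255,255));m[:100]=0;m[290:]=0;m[:,:135]=0;m[:,432:]=0
c=max(cv2.findContours(m,0,1)[0],key=cv2.contourArea).reshape(-1,2);c=c[(c[:,1]<240)]
for z in(.172,.182,.19):print(z,circ(plane(p,c,z,T)))
print("mat",blob(p,(5,60,60),(22,220,255),(280,110),T,.004,95))
tp=bot.read_camera("top")
print("canister rim wrist/top")
g=cv2.cvtColor(tp["pixels"],cv2.COLOR_BGR2HSV)
cv2.imwrite("pics/t9.png",cv2.resize(tp["pixels"][195:270,240:320],None,fx=7,fy=7,interpolation=2))
E
```

```text
0.172 (array([ 0.58354033, -0.28356499]), np.float64(0.08213427511007264), 383)
0.182 (array([ 0.57863253, -0.28356065]), np.float64(0.07710650574212802), 383)
0.19 (array([ 0.57470629, -0.28355718]), np.float64(0.07308429024776918), 383)
mat (array([ 0.56249219, -0.28544592]), np.float64(0.09325184882211864), 130)
canister rim wrist/top
```

View pics/t9.png

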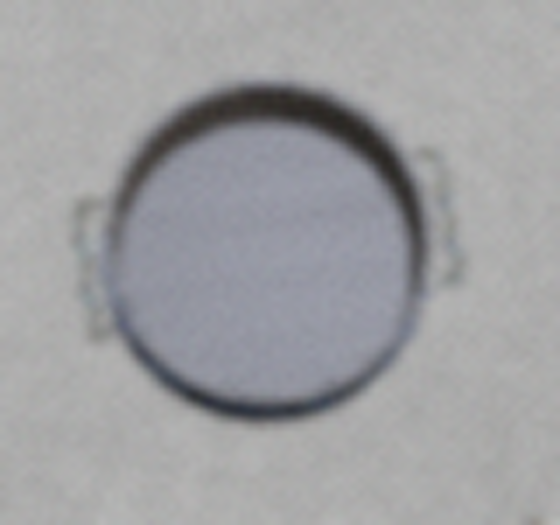

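Lid centre is at (0.579,−0.2836) and the mat's at (0.579,−0.284), so I'm lowering.

```bash
python3 -m handwheel '[[[0,-1,10,0,20],[0,0,20,0,20],[0,0,25,0,20],[0,0,25,0,20],[0,0,25,0,20],[0,0,20,0,20],[0,0,15,0,20],[0,0,9,0,20],[0,0,4,0,20],[0,0,2,0,20],[0,0,0,0,20],[0,0,0,0,20]]]'; python3 -m handwheel '[[[0,0,2,0,20],[0,0,2,0,20],[0,0,0,0,20]]]'
```

```text
t: 13.5
position: [0.5802, -0.2847, 0.0271]
tcp_rot: [[-1.0, -0.0, 0.001], [-0.0, 1.0, -0.001], [-0.001, -0.001, -1.0]]
ft_force: [-0.6, -0.6, -3.0]
opening: 0.0305
t: 13.88
position: [0.5795, -0.2844, 0.0221]
tcp_rot: [[-1.0, -0.0, -0.001], [-0.0, 1.0, 0.0], [0.001, 0.0, -1.0]]
ft_force: [-0.1, 0.3, -3.0]
opening: 0.0303
```

```bash
python3 -m handwheel '[[[0,0,1,0,20],[0,0,1,0,20],[0,0,0,0,20],[0,0,0,0,20]]]'; python3 -m handwheel '[[[0,0,1,0,20],[0,0,0,0,20],[0,0,0,0,20]]]'; python3 -m handwheel '[[[0,0,0.7,0,20],[0,0,0,0,20],[0,0,0,0,20]]]'
```

```text
t: 14.38
position: [0.5798, -0.2845, 0.0204]
tcp_rot: [[-1.0, -0.0, 0.0], [-0.0, 1.0, -0.0], [-0.0, -0.0, -1.0]]
ft_force: [1.1, -1.0, -3.3]
opening: 0.0302
t: 14.75
position: [0.5798, -0.2845, 0.0194]
tcp_rot: [[-1.0, -0.0, -0.0], [-0.0, 1.0, 0.0], [0.0, 0.0, -1.0]]
ft_force: [-0.4, -0.1, -2.5]
opening: 0.0301
t: 15.12
position: [0.5799, -0.2846, 0.0191]
tcp_rot: [[-1.0, -0.0, 0.0], [-0.0, 1.0, -0.0], [-0.0, -0.0, -1.0]]
ft_force: [-1.8, 0.8, 0.3]
opening: 0.0304
```

Touchdown: the weight has gone off the wrist. I'll release and rise.

```bash
python3 -m handwheel '[[[0,0,0.3,0,20],[0,0,0,0,20],[0,0,0,0,45],[0,0,0,0,65],[0,0,0,0,85],[0,0,0,0,85],[0,0,0,0,85],[0,0,-15,0,85],[0,0,-35,0,85],[0,0,-50,0,85],[0,0,-60,0,85],[0,0,-40,0,85]]]'
python3 -m handwheel '[[[12,55,0,0,85],[12,55,0,0,85],[0,0,0,0,85],[0,0,0,0,85]]]'
python3 - <<'E'
from h import *
s=bot.get_state();p=bot.read_camera("wrist");T=wristT(s,p);cv2.imwrite("pics/w10.png",p["pixels"])
tp=bot.read_camera("top");cv2.imwrite("pics/t10.png",cv2.resize(tp["pixels"][140:300,160:440],None,fx=2.8,fy=2.8))
print("lid top",blob(tp,(100,120,40),(130,255,255),(354,217),z=.020,win=40))
print("mat top",blob(tp,(5,60,60),(22,200,255),(354,217),z=.004,win=45))
print(s["position"])
E
```

```text
t: 16.62
position: [0.5806, -0.2849, 0.2235]
tcp_rot: [[-1.0, -0.0, 0.005], [-0.0, 1.0, -0.003], [-0.005, -0.003, -1.0]]
ft_force: [1.1, -0.2, -0.3]
opening: 0.085
t: 17.12
position: [0.5562, -0.1747, 0.2197]
tcp_rot: [[-1.0, -0.001, 0.002], [-0.001, 1.0, -0.001], [-0.002, -0.001, -1.0]]
ft_force: [0.8, 0.3, -0.2]
opening: 0.0849
lid top (array([ 0.57325867, -0.32327138]), np.float64(0.039817317295788315), 39)
mat top (array([ 0.57098321, -0.30998614]), np.float64(0.08106055062727785), 49)
[ 0.55623342 -0.17472486  0.219664  ]
```

View pics/w10.png

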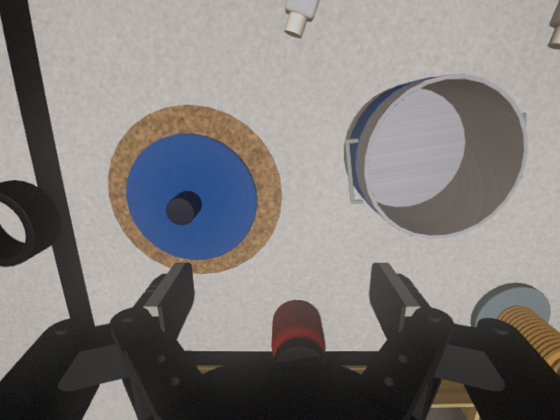

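View pics/t10.png

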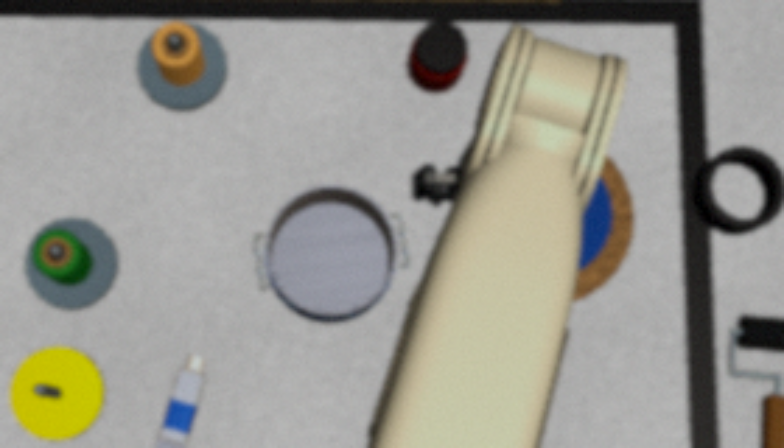

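The lid lies central on the mat: in the wrist view the lid is at about (191,197) inside the mat at (194,190), knob up. Next is the canister measurement on the way to the bobbin.

```bash
python3 -m handwheel '[[[9,37,0,0,85],[9,37,0,0,85],[9,37,0,0,85],[9,37,0,0,85],[0,0,0,0,85],[0,0,0,0,85]]]'
python3 - <<'E'
from h import *
s=bot.get_state();p=bot.read_camera("wrist");T=wristT(s,p);cv2.imwrite("pics/w11.png",p["pixels"])
print(s["position"]);np.save("T11.npy",T)
for z,r in((.1,.073),(.005,.069)):
  a=np.linspace(0,2*np.pi,73);q=proj(p,np.c_[.5195+r*np.cos(a),-.0275+r*np.sin(a),0*a+z],T)
  cv2.polylines(p["pixels"],[q.astype(int)],True,(0,0,255),1)
cv2.imwrite("pics/w11b.png",p["pixels"])
E
```

```text
t: 17.98
position: [0.5203, -0.0276, 0.2184]
tcp_rot: [[-1.0, 0.001, 0.0], [0.001, 1.0, -0.001], [-0.0, -0.001, -1.0]]
ft_force: [-0.6, 0.2, 0.4]
opening: 0.0851
[ 0.52034602 -0.02762941  0.21841638]
```

View pics/w11b.png

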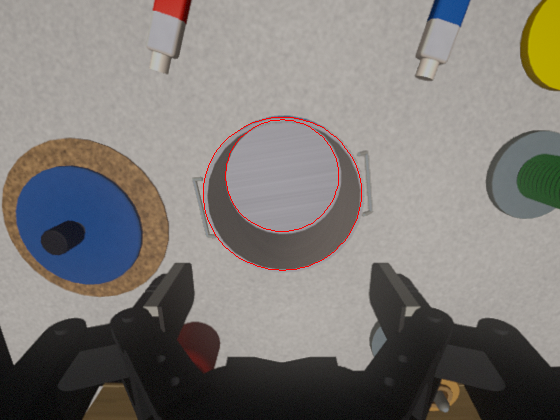

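The model circles fit the canister rim and floor, so its centre is (0.5195,−0.0275). Next, the bobbin.

```bash
python3 -m handwheel '[[[1,20,0,0,85],[1,40,0,0,85],[1,50,0,0,85],[1,50,0,0,85],[0,50,0,0,85],[0,50,0,0,85],[0,30,0,0,85],[0,20,0,0,85],[0,0,0,0,85],[0,0,0,0,85]]]'
python3 - <<'E'
from h import *
s=bot.get_state();p=bot.read_camera("wrist");T=wristT(s,p);cv2.imwrite("pics/w12.png",p["pixels"])
print(s["position"])
print("base",blob(p,(90,20,50),(115,140,170),(280,180),T,.014,110))
a=np.linspace(0,2*np.pi,73)
for z,r in((.104,.011),(.102,.028),(.014,.055),(.12,.007)):
  q=proj(p,np.c_[.516+r*np.cos(a),.283+r*np.sin(a),0*a+z],T)
  cv2.polylines(p["pixels"],[q.astype(int)],True,(0,0,255),1)
cv2.imwrite("pics/w12b.png",p["pixels"])
E
```

```text
t: 19.27
position: [0.516, 0.2821, 0.2183]
tcp_rot: [[-1.0, 0.001, -0.0], [0.001, 1.0, -0.001], [0.0, -0.001, -1.0]]
ft_force: [0.2, 0.1, -0.9]
opening: 0.0849
[0.51600544 0.28206203 0.2182881 ]
base (array([0.49022656, 0.3094853 ]), np.float64(0.014782925587357384), 123)
```

View pics/w12b.png

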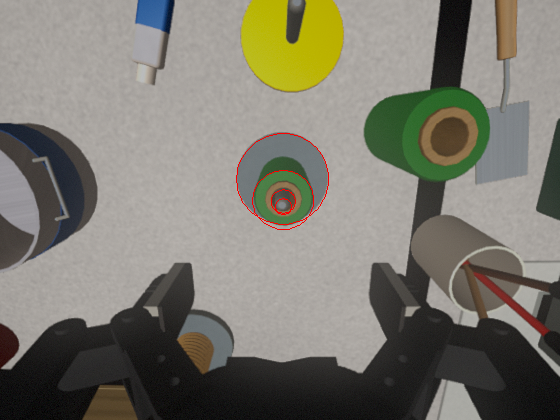

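The model circles at (0.516,0.283) fit the small bobbin, spindle tip and grey base. I'm descending to grip its upper part, compensating the 31 mm offset.

```bash
python3 -m handwheel '[[[0,1,15,0,85],[0,0,30,0,85],[0,0,30,0,85],[0,0,30,0,85],[0,0,25,0,85],[0,0,10,0,85],[0,0,0,0,85],[0,0,0,0,85]]]'
python3 - <<'E'
from h import *
s=bot.get_state()
p=bot.read_camera("wrist");cv2.imwrite("pics/w13.png",p["pixels"])
sc=bot.read_camera("scene");cv2.imwrite("pics/s13.png",cv2.resize(sc["pixels"][140:260,310:450],None,fx=5,fy=5,interpolation=2))
E
```

```text
t: 20.32
position: [0.5164, 0.2848, 0.0795]
tcp_rot: [[-1.0, 0.0, 0.002], [0.0, 1.0, 0.001], [-0.002, 0.001, -1.0]]
ft_force: [0.5, -0.7, 0.6]
opening: 0.0852
```

View pics/s13.png

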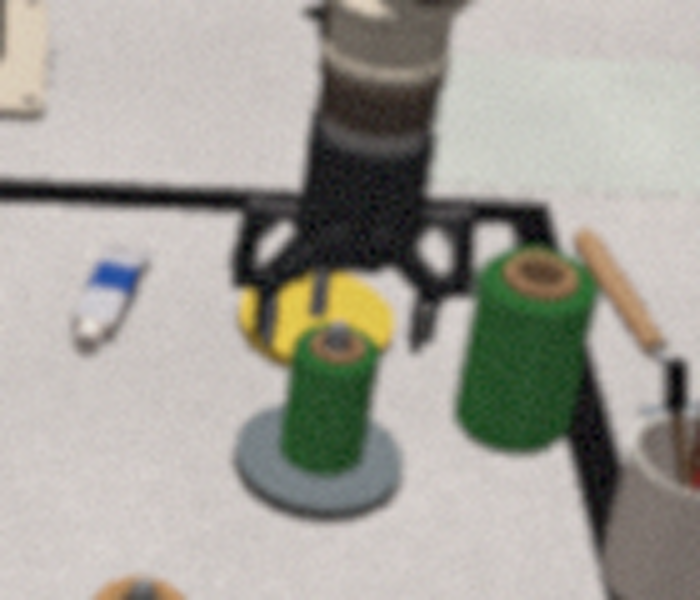

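View pics/w13.png

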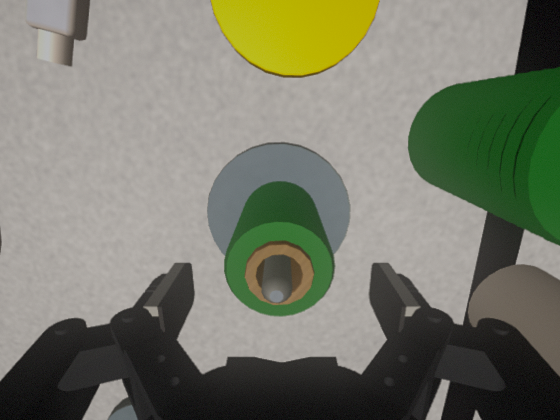

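```bash
python3 -m handwheel '[[[0,-1,10,0,85],[0,0,10,0,85],[0,0,5,0,85],[0,0,0,0,85],[0,0,0,0,70],[0,0,0,0,62],[0,0,0,0,58],[0,0,0,0,50],[0,0,0,0,40],[0,0,0,0,40],[0,0,0,0,40]]]'
python3 - <<'E'
from h import *
p=bot.read_camera("wrist");cv2.imwrite("pics/w14.png",p["pixels"])
sc=bot.read_camera("scene");cv2.imwrite("pics/s14.png",cv2.resize(sc["pixels"][140:260,310:450],None,fx=5,fy=5,interpolation=2))
E
```

```text
t: 21.8
position: [0.5162, 0.2838, 0.0541]
tcp_rot: [[-1.0, -0.0, 0.001], [-0.0, 1.0, 0.001], [-0.001, 0.001, -1.0]]
ft_force: [0.7, 0.1, 4.4]
opening: 0.054
```

View pics/s14.png

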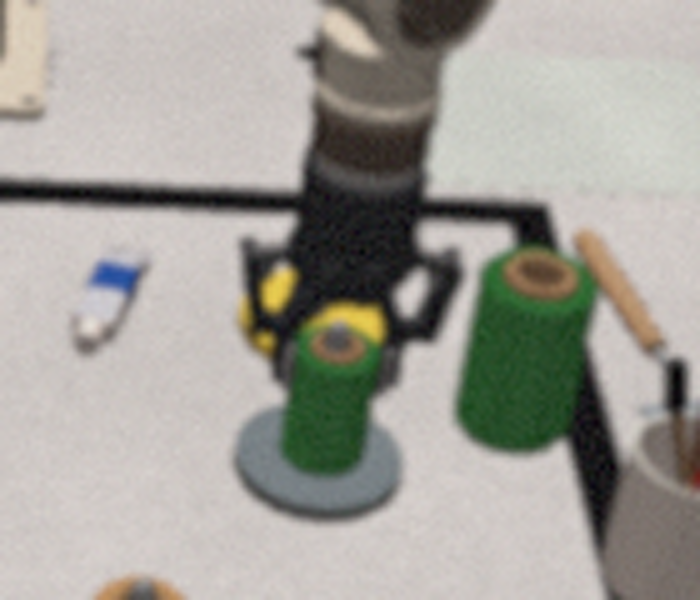

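View pics/w14.png

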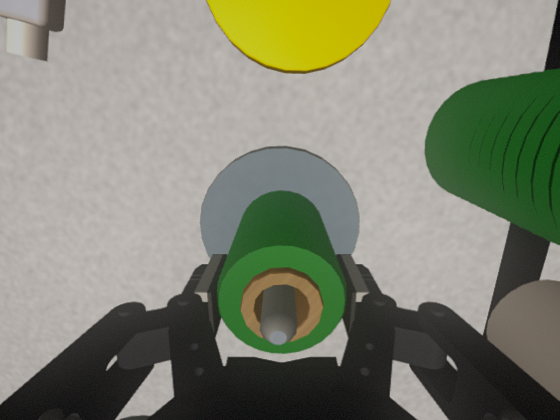

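Gripped at 54 mm, with the spindle central in the bore. Lifting straight up.

```bash
python3 -m handwheel '[[[0,0,-2,0,40],[0,0,-4,0,40],[0,0,-8,0,40],[0,0,-10,0,40],[0,0,0,0,40],[0,0,0,0,40]]]'
python3 - <<'E'
from h import *
sc=bot.read_camera("scene");cv2.imwrite("pics/s15.png",cv2.resize(sc["pixels"][140:260,310:450],None,fx=5,fy=5,interpolation=2))
E
```

```text
t: 22.65
position: [0.5157, 0.2835, 0.0775]
tcp_rot: [[-1.0, -0.0, 0.0], [-0.0, 1.0, 0.0], [-0.0, 0.0, -1.0]]
ft_force: [-0.5, -0.1, -2.0]
opening: 0.0541
```

View pics/s15.png

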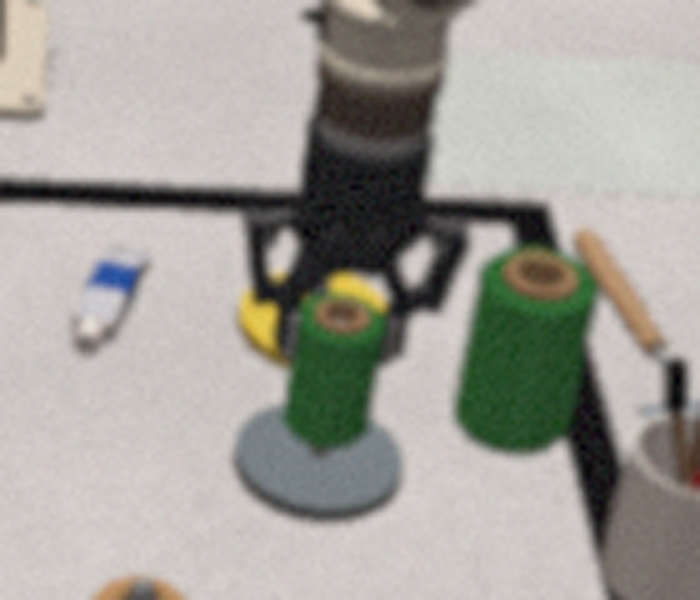

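```bash
python3 -m handwheel '[[[0,0,-6,0,40],[0,0,-12,0,40],[0,0,-15,0,40],[0,0,-18,0,40],[0,0,-18,0,40],[0,0,-18,0,40],[0,0,-15,0,40],[0,0,-9,0,40],[0,0,0,0,40],[0,0,0,0,40]]]'
python3 - <<'E'
from h import *
sc=bot.read_camera("scene");cv2.imwrite("pics/s16.png",cv2.resize(sc["pixels"][110:260,310:450],None,fx=5,fy=4,interpolation=2))
E
```

```text
t: 23.95
position: [0.5153, 0.2833, 0.1877]
tcp_rot: [[-1.0, -0.0, -0.001], [-0.0, 1.0, -0.001], [0.001, -0.001, -1.0]]
ft_force: [-0.4, -1.1, -1.4]
opening: 0.0534
```

View pics/s16.png

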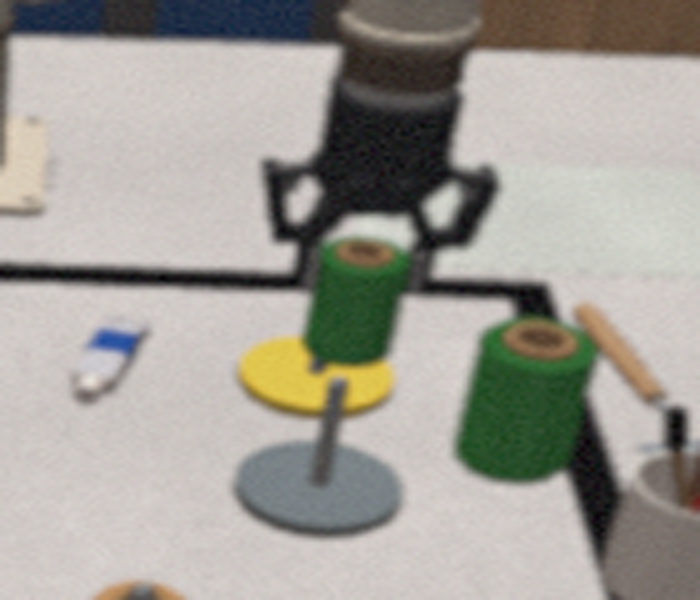

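The bobbin is clear of the spindle, and the stand has not moved. Carrying it to the canister.

```bash
python3 -m handwheel '[[[-1,-15,0,0,40],[-1,-28,0,0,40],[-1,-38,0,0,40],[-1,-38,0,0,40],[0,-38,0,0,40],[0,-38,0,0,40],[0,-38,0,0,40],[0,-35,0,0,40],[0,-28,0,0,40],[0,-15,0,0,40],[0,0,0,0,40],[0,0,0,0,40]]]'
python3 - <<'E'
from h import *
s=bot.get_state();p=bot.read_camera("wrist");T=wristT(s,p)
print(s["position"])
a=np.linspace(0,2*np.pi,73)
for z,r in((.1,.073),(.005,.069)):
  q=proj(p,np.c_[.5195+r*np.cos(a),-.0275+r*np.sin(a),0*a+z],T)
  cv2.polylines(p["pixels"],[q.astype(int)],True,(0,0,255),1)
q=proj(p,np.c_[.5195+.028*np.cos(a),-.0275+.028*np.sin(a),0*a+.102+.134],T);cv2.polylines(p["pixels"],[q.astype(int)],True,(0,255,255),1)
cv2.imwrite("pics/w17.png",p["pixels"])
sc=bot.read_camera("scene");cv2.imwrite("pics/s17.png",cv2.resize(sc["pixels"][110:260,210:350],None,fx=5,fy=4,interpolation=2))
E
```

```text
t: 25.5
position: [0.5196, -0.0269, 0.1883]
tcp_rot: [[-1.0, -0.001, -0.0], [-0.001, 1.0, 0.001], [0.0, 0.001, -1.0]]
ft_force: [0.6, -0.4, -1.5]
opening: 0.0538
[ 0.51961723 -0.02687441  0.18831263]
```

View pics/w17.png

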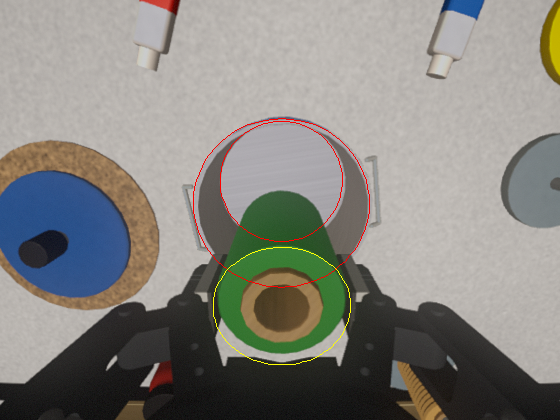

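View pics/s17.png

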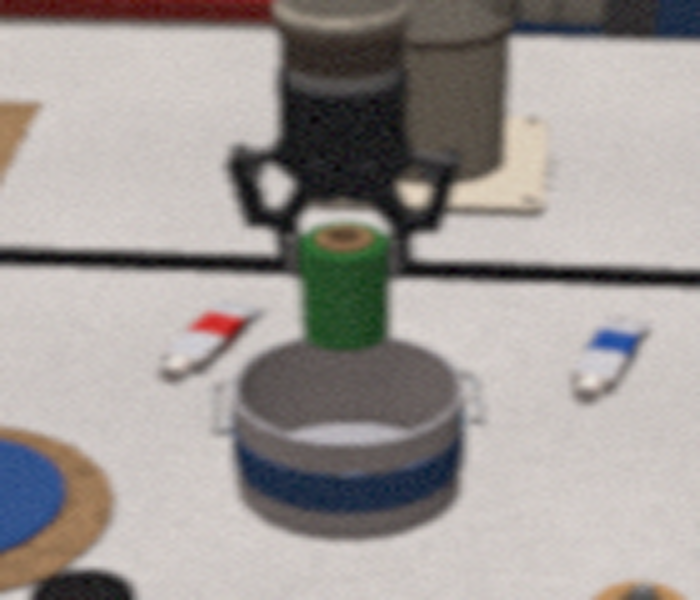

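The drawn canister circles are slightly larger than the picture this time, so I'll check the wrist's height and the bobbin's height from the cameras.

```bash
python3 - <<'E'
from h import *
s=bot.get_state();p=bot.read_camera("wrist");T=wristT(s,p)
print(s["position"],s["t"])
g=p["pixels"].copy()
a=np.linspace(0,2*np.pi,145)
for dz,col in((0,(0,0,255)),(.008,(0,255,255)),(.016,(255,0,255))):
  T2=T.copy();T2[2,3]+=dz
  for z,r,c in((.1,.075,(.5195,-.0275)),(.004,.11,(.579,-.284))):
    q=proj(p,np.c_[c[0]+r*np.cos(a),c[1]+r*np.sin(a),0*a+z],T2)
    cv2.polylines(g,[(q*16).astype(int)],True,col,1,shift=4)
cv2.imwrite("pics/w18.png",cv2.resize(g[90:330,0:400],None,fx=2,fy=2,interpolation=2))
sc=bot.read_camera("scene");
for h in (.222,.23,.238):print(h,proj(sc,[(.5195,-.027,h),(.5195,-.027,h-.09)]))
cv2.imwrite("pics/s18.png",cv2.resize(sc["pixels"][150:220,240:320],None,fx=8,fy=8,interpolation=2))
E
```

```text
[ 0.51970164 -0.02656571  0.18834928] 25.6
0.222 [[278.70316246 173.43644939]
 [278.95478276 197.64730448]]
0.23 [[278.67983939 171.19026316]
 [278.93319246 195.57146837]]
0.238 [[278.65635433 168.92812297]
 [278.91145465 193.48115027]]
```

View pics/w18.png

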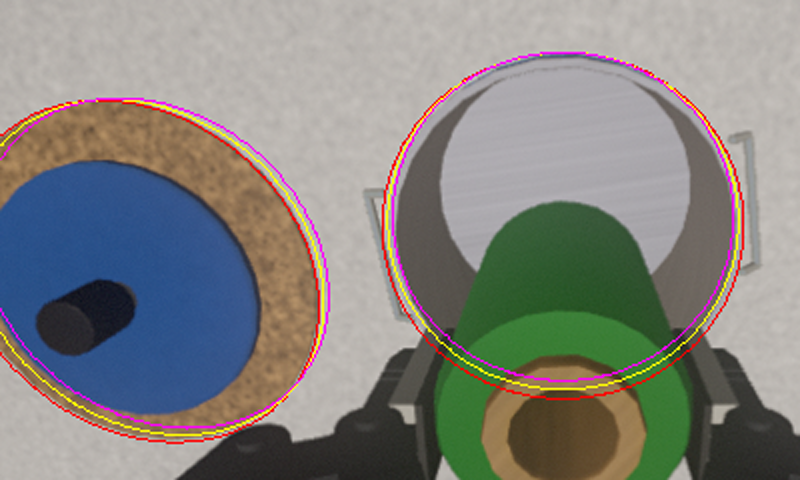

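View pics/s18.png

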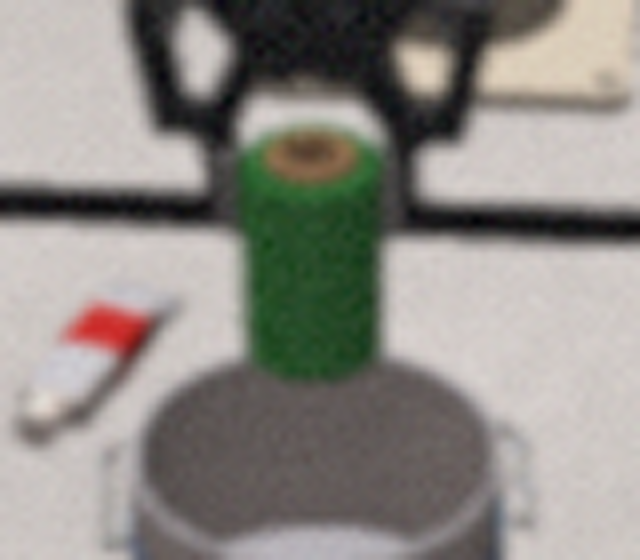

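The scene camera puts the bobbin's top at about 0.238 m and its column at 278.8, both as predicted. So height and centring are right, and the wrist-camera scale error is only about 4%. Lowering into the canister.

```bash
python3 -m handwheel '[[[0,-1,10,0,40],[0,0,18,0,40],[0,0,20,0,40],[0,0,20,0,40],[0,0,20,0,40],[0,0,18,0,40],[0,0,14,0,40],[0,0,9,0,40],[0,0,5,0,40],[0,0,0,0,40],[0,0,0,0,40]]]'
python3 - <<'E'
from h import *
p=bot.read_camera("wrist");cv2.imwrite("pics/w19.png",p["pixels"])
sc=bot.read_camera("scene");cv2.imwrite("pics/s19.png",cv2.resize(sc["pixels"][130:250,210:350],None,fx=5,fy=5,interpolation=2))
E
```

```text
t: 27.08
position: [0.5203, -0.0286, 0.055]
tcp_rot: [[-1.0, -0.0, 0.001], [-0.0, 1.0, -0.0], [-0.001, -0.0, -1.0]]
ft_force: [-0.5, 0.1, -1.1]
opening: 0.0536
```

View pics/w19.png

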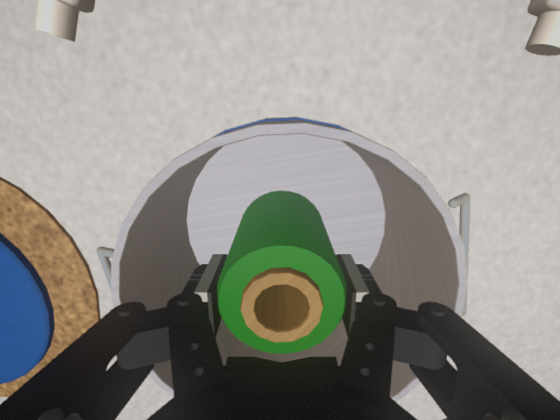

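View pics/s19.png

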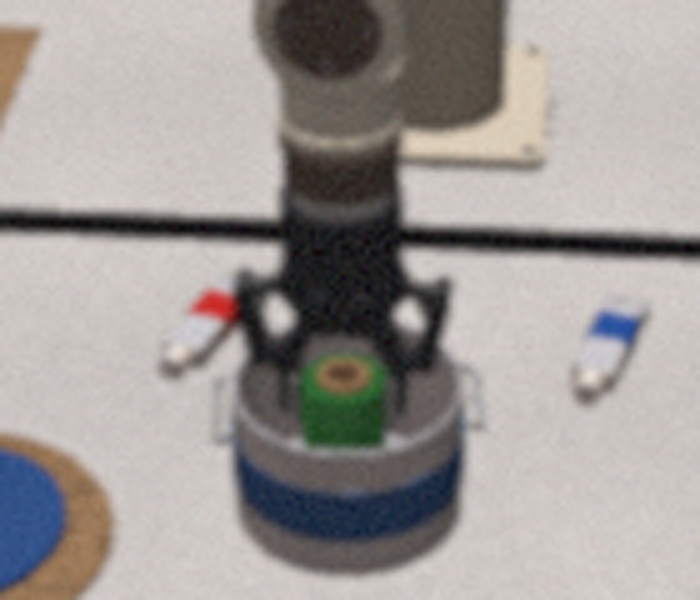

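The bobbin is about 3 mm left of the canister's centre in both views (wrist 281 against 288, scene crop 342 against 348). I'll correct by +2.5 mm and set it down gently.

```bash
python3 -m handwheel '[[[0,2.5,2,0,40],[0,0,2,0,40],[0,0,2,0,40],[0,0,0,0,40],[0,0,0,0,40]]]'; python3 -m handwheel '[[[0,0,1,0,40],[0,0,1,0,40],[0,0,0,0,40],[0,0,0,0,40]]]'; python3 -m handwheel '[[[0,0,1,0,40],[0,0,0,0,40],[0,0,0,0,40]]]'
```

```text
t: 27.8
position: [0.5197, -0.0261, 0.0484]
tcp_rot: [[-1.0, -0.0, -0.0], [-0.0, 1.0, -0.0], [0.0, -0.0, -1.0]]
ft_force: [0.6, 0.5, -0.4]
opening: 0.0542
t: 28.3
position: [0.5197, -0.026, 0.0464]
tcp_rot: [[-1.0, -0.0, -0.0], [-0.0, 1.0, 0.0], [0.0, 0.0, -1.0]]
ft_force: [-0.2, -0.2, -1.2]
opening: 0.0539
t: 28.68
position: [0.5197, -0.026, 0.0454]
tcp_rot: [[-1.0, -0.0, -0.0], [-0.0, 1.0, -0.0], [0.0, -0.0, -1.0]]
ft_force: [0.4, 0.2, -1.7]
opening: 0.0539
```

```bash
python3 -m handwheel '[[[0,0,0.6,0,40],[0,0,0,0,40],[0,0,0,0,40]]]'; python3 -m handwheel '[[[0,0,0.6,0,40],[0,0,0,0,40],[0,0,0,0,40]]]';
```

```text
t: 29.05
position: [0.5198, -0.026, 0.0451]
tcp_rot: [[-1.0, -0.0, 0.0], [-0.0, 1.0, 0.0], [-0.0, 0.0, -1.0]]
ft_force: [-0.5, -0.8, 1.6]
opening: 0.054
t: 29.42
position: [0.5199, -0.026, 0.045]
tcp_rot: [[-1.0, -0.0, 0.001], [-0.0, 1.0, 0.0], [-0.001, 0.0, -1.0]]
ft_force: [-1.7, 0.4, 6.4]
opening: 0.0539
```

Contact: motion stopped at 0.045 and the force rose to +6 N. I'll ease off, release and rise straight up.

```bash
python3 -m handwheel '[[[0,0,-0.6,0,40],[0,0,0,0,56],[0,0,0,0,64],[0,0,0,0,72],[0,0,0,0,72],[0,0,0,0,72],[0,0,-6,0,72],[0,0,-15,0,72],[0,0,-30,0,72],[0,0,-40,0,72],[0,0,-50,0,72],[0,0,-40,0,72]]]'; python3 -m handwheel '[[[30,0,0,0,72],[50,0,0,0,72],[50,0,0,0,72],[30,0,0,0,72],[0,0,0,0,72],[0,0,0,0,72]]]'
python3 - <<'E'
from h import *
p=bot.read_camera("wrist");cv2.imwrite("pics/w20.png",p["pixels"])
sc=bot.read_camera("scene");cv2.imwrite("pics/s20.png",sc["pixels"])
tp=bot.read_camera("top");cv2.imwrite("pics/t20.png",cv2.resize(tp["pixels"][130:320,100:460],None,fx=2.2,fy=2.2))
cv2.imwrite("pics/s20c.png",cv2.resize(sc["pixels"][170:280,150:310],None,fx=5,fy=5,interpolation=2))
print("lid",blob(tp,(100,120,40),(130,255,255),(354,217),z=.020,win=45),"mat",blob(tp,(5,60,60),(22,200,255),(354,217),z=.004,win=45))
E
```

```text
t: 30.92
position: [0.5202, -0.026, 0.2294]
tcp_rot: [[-1.0, -0.0, 0.003], [-0.0, 1.0, -0.0], [-0.003, -0.0, -1.0]]
ft_force: [0.8, -0.6, -0.6]
opening: 0.072
t: 31.68
position: [0.3607, -0.0261, 0.2269]
tcp_rot: [[-1.0, -0.0, 0.003], [-0.0, 1.0, -0.0], [-0.003, -0.0, -1.0]]
ft_force: [0.8, 0.0, -0.3]
opening: 0.072
lid (array([ 0.58121036, -0.28250191]), np.float64(0.07615872382049409), 127) mat (array([ 0.57980364, -0.28249765]), np.float64(0.10698962348388685), 174)
```

View pics/s20.png

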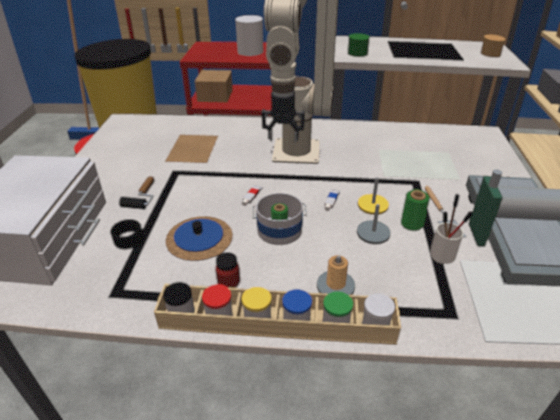

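View pics/t20.png

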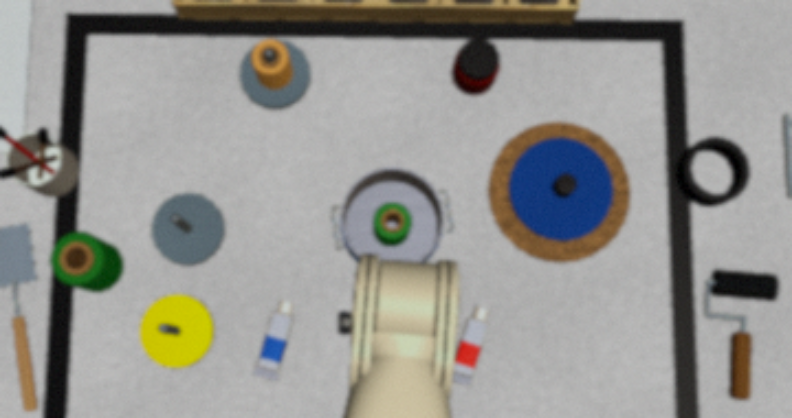

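View pics/s20c.png

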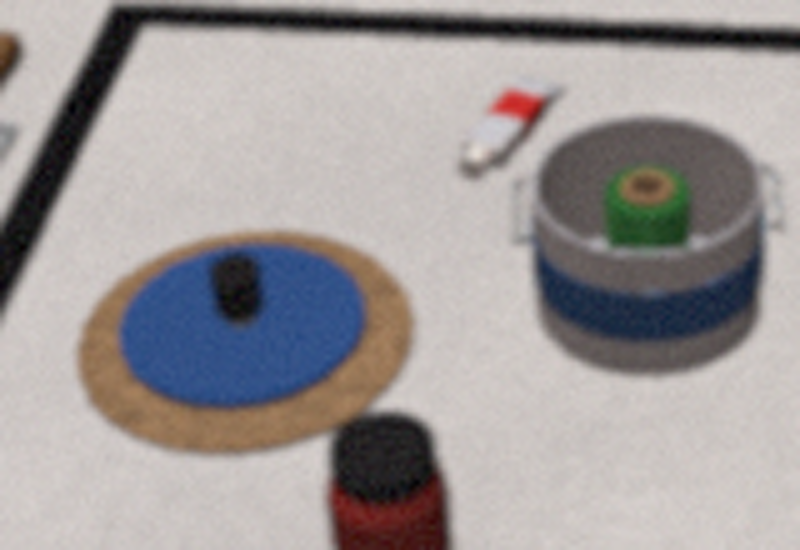

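The bobbin stands upright and central in the canister. The lid centre is within 2 mm of the mat centre (lid 0.581,−0.2825; mat 0.580,−0.2825), and the stands and bystanders are where they were. Handing in.

```bash
python3 -c "
from rig import bot
print(bot.get_state()['t'],bot.sign_off())"
```

```text
the job is handed in; nothing more can be done
31.825 None
```

The job is done and handed in at 31.8 s. I lifted the lid off by its knob and set it on the cork mat, then slid the small green bobbin off its grey stand and set it on the canister floor.

**What the last checks showed**
- **Lid:** it lies knob up, its centre about 1.5 mm from the mat's in the top view, and wholly on the mat.
- **Bobbin:** it stands upright and central in the canister.
- **Everything else:** the canister, both stands and the bystanders appear where they were, judged by eye in the scene and top pictures.

**What failed or disagreed**
- **First grasp:** my first grasp at the knob closed just above it and moved nothing. The cameras showed the real fingertips about 31 mm higher than the reported TCP and the stated tool length imply, so I gripped that much lower from then on.
- **Wrist camera:** its pictures read about 4% small, but positions from it agreed with the other cameras.
- **Centring:** while lowering the bobbin I corrected its sideways position by 2.5 mm.

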